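Sort spark-test discs and set the vacuum cock

ROBOT

A 7-joint arm with a two-finger parallel gripper is mounted at the origin on a cart in front of the work surface, level with it; the furniture and walls round the work are solid. World frame = base frame: x ahead of the robot, y to its left, z up, the work surface at z = 0. Lengths are in mm, angles in rad, forces in N, time in s.
With the tool pointing down it reaches from about 350 to 775 mm from the base axis. Payload 3.1 kg.
Tool frame: the origin (TCP) lies at the very end of the fingers, on their centre line; the grasp point (between the pads) lies 19 mm behind it; z points along the fingers, x is the direction in which the jaws open and shut, and the axes are right-handed (so a half turn about z gives the same grasp; the last joint's range is limited). The gripper opens to 85 mm and grips with 20 to 120 N. Pads are 22 mm wide; open, the fingers measure 114 mm over their backs; the gripper's body (76 mm by 85 mm) begins 54 mm behind the grasp point. The pads swing forward as they close: fully open they stand 13 mm farther back than shut.
Start: joints at [-1.208, 0.311, 0.014, 1.512, -0.004, 1.319, -0.027], TCP at [216.585, 505.577, 231.304] pointing down, gripper open.
Joint ranges: [-2.7, 2.7], [-0.3, 1.91], [-1.27, 1.3], [0.12, 2.57], [-1.44, 4.58], [0.2, 2.03], [-3.05, 3.05]. Speed limits (rad/s): [2.79, 2.79, 3.14, 3.14, 3.14, 3.14, 3.14].

INTERFACE

Orientations are given as a 3x3 rotation matrix whose columns are the frame's x, y, z axes.
In Python, from bench import r gives the robot as it stands. Calls block until the motion is done:
- r.movep(position, orientation): joint-space move of the TCP to a pose.
- r.move_l(position, orientation=None, velocity=150, guard=None): straight line of the TCP; orientation=None keeps the orientation; velocity is the mean speed in mm/s. With guard (N) it stops when the force on the tool has changed by that much, and returns True; else False.
- r.move_j(angles): joint-space move.
- r.gripper_open() and r.gripper_close(grip_force=None): open the fingers fully, or close them until they stop; grip_force is the grip in N (None keeps the last).
- r.wait(seconds).
- r.solve_ik(position, orientation): joint angles nearest the present ones, or None.
- r.observe(): the state.
- r.grab_frame(name): name is "side" or "top"; returns a dict with "pixels" (480x640x3 uint8, red, green, blue), "fx", "fy", "cx", "cy" (pixels), "xyz" and "orientation" of the camera in the world. Camera axes: x right, y up, looking along -z (the intrinsics and any distortion apply to the point x, -y, -z); pixel columns grow to the right and rows downward; lengths in mm; the calibration is good to about 2 mm. A picture is of the moment at which its call begins. There is no depth.
A pose or a line that the arm cannot do raises r.IKError and nothing moves.
- r.job_done(): hands the job in, once; it reports no verdict.
The state is a dict: "time_s": time; "joint_positions": joint angles; "qd": joint speeds; "effort": joint torques, N m; "ee_pos": TCP position; "orientation": TCP orientation; "wrist_force": force on the tool from outside, world axes, zero at the start; "torque": the same for the moment, N m; "grip_width": opening from 0.0 (shut) to 1.0 (fully open).
Only numpy, scipy, OpenCV 4.12 (cv2) and the standard library are available. Lean on these libraries where they do the work, as an engineer would, in place of code of your own. Each camera call takes 0.05 s, during which the arm holds its last target.

TASK

Sort the two metal discs standing between the aluminium vacuum chuck and the black tray: the one with dark burn marks on its top face is a reject and goes upright into the round recess of the chuck for regrinding, the unmarked one passes and goes upright into the tray's empty bay. Then, with both discs seated and released, turn the chuck's lever cock from shut to half open (45 degrees, handle over the long mark) and let go, leaving the three discs already in the tray where they are.

Things in the scene. Friction and masses are not known exactly. Their poses are not given: they have to be found in the camera images.
- marked_disc (a point): reject: plain ground-steel cylinder, 38 mm diameter, 33 mm tall, 0.29 kg, with dark round burn marks on its top face; stands loose on the bench between chuck and tray. Point at its centre, half-way up; z along the cylinder's axis, up.
- plain_disc (a point): pass: plain ground-steel cylinder, 36.5 mm diameter, 32 mm tall, 0.29 kg, with no marks on its top; stands loose on the bench between chuck and tray. Point at its centre, half-way up; z along the cylinder's axis, up.
- pocket (a point): centre of the floor of the round recess in the vacuum chuck, a fixed aluminium block 84 x 150 x 24 mm. The recess is 44 mm in diameter and 5 mm deep (floor 19 mm above the bench), with a small dark suction port in the middle. The axes are those of the block: y along its length, the lever cock lies toward -y (80 mm from the recess, axis to axis), z up. A tall spectrometer cabinet stands on the bench left of the work (beyond y = 0.40 m): keep the arm clear of it.
- valve_axis (a point): point on the vertical turning axis of the chuck's lever cock, at half the height of the handle, 59 mm above the bench. The brass cock body under the handle is 26 mm in diameter; axes as the block's (x, y, z up).
- valve_grip (a point): point on the handle of the lever cock: a dark steel bar, level, 10 mm wide, 14 mm tall, its underside 52 mm above the bench and 26 mm above the block, reaching 65 mm from the turning axis. The point lies 48 mm from the axis, in the middle of the bar's width and height; its -x axis points outward along the handle, z up.
- valve (a joint): angle of the lever cock in rad: 0 shut (handle points to the block's -x), grows counter-clockwise seen from above, 0.785 half open (handle over the long black mark on the index plate), 1.571 fully open at the stop (handle points to the block's -y, away from the recess). Starts shut or nearly so; friction 0.06 N m holds it wherever it is left.
- bay (a point): centre of the floor of the tray's empty bay. The tray is black plastic, fixed, 115 x 190 x 22 mm, with four bays, three of them taken. Each bay is about 53 mm (x) by 91 mm (y) inside, floor 3 mm above the bench; outer walls 22 mm, dividers 16 to 18 mm above the bench. The axes are those of the tray: y along its length, z up. The empty bay is the one toward the tray's -x and +y.
- stored_disc_1 (a point): unmarked steel cylinder already in another bay of the tray (38 mm diameter, 26 mm tall); bystander. Point at its centre.
- stored_disc_2 (a point): unmarked steel cylinder already in another bay of the tray (37 mm diameter, 32 mm tall); bystander. Point at its centre.
- stored_disc_3 (a point): unmarked steel cylinder already in another bay of the tray (32 mm diameter, 34 mm tall); bystander. Point at its centre.
Mind the look-alikes: they are no part of the job. What is shaped like the part that bears marked_disc but red is not meant.

How it is judged (in metres and radians):
On the way, in this order (a step that is already met when the one before it is completed fails the run):
1. the marked disc is seated in the chuck's recess and the unmarked disc stands in the tray's empty bay, both released (horizontal distance between marked_disc and pocket below 0.005 m and z of marked_disc in the frame of pocket between 0.0135 and 0.0195 m and angle between each of marked_disc, plain_disc's own z axis and vertical below 0.08 rad and x of plain_disc in the frame of bay between -0.012 and 0.012 m and y of plain_disc in the frame of bay between -0.031 and 0.031 m and z of plain_disc in the frame of bay between 0.013 and 0.019 m and contact force between the fingers and anything else below 0.3 N), for 0.2 s.
2. the lever cock is turned to half open (value of joint valve between 0.645 and 0.925 rad), for 0.2 s.
At the end, for the whole second after the job is handed in: Marked disc upright (0.08 rad) on the floor of the chuck's recess, within 5 mm of its centre; unmarked disc upright (0.08 rad) on the floor of the tray's empty bay, within its walls; heights within 3 mm of seated; lever cock at 0.785 rad within 0.14 rad (all of step 2 and horizontal distance between marked_disc and pocket below 0.005 m and z of marked_disc in the frame of pocket between 0.0135 and 0.0195 m and angle between each of marked_disc, plain_disc's own z axis and vertical below 0.08 rad and x of plain_disc in the frame of bay between -0.012 and 0.012 m and y of plain_disc in the frame of bay between -0.031 and 0.031 m and z of plain_disc in the frame of bay between 0.013 and 0.019 m); the robot touches nothing.
It fails at once if a disc already in the tray is moved more than 15 mm (distance of any of stored_disc_1, stored_disc_2, stored_disc_3 from where it was at the start of the episode above 0.015 m).
It also fails if it takes over 67 s, if anything falls off the work surface, if the arm or the gripper's body presses on something with over 40 N, if the wrist force passes 120 N, or if a joint passes its speed limit or range.

## Working session

There is one attempt and no reset: what is moved stays moved. The work goes in short steps, each a Python script; the robot and the scene stay as the last script left them, time stands still between calls to the robot, and variables do not carry over. Pictures are saved under pics/ and viewed, and the job is handed in when it is done.

```bash
mkdir -p pics; ls
python3 - <<'E'
from bench import r
import cv2
for n in("top","side"):
    f=r.grab_frame(n); cv2.imwrite(f"pics/{n}0.png",f["pixels"][:,:,::-1])
    print(n,{k:v for k,v in f.items() if k!="pixels"})
o=r.observe();print(o)
E
```

```text
pics
top {'fx': 461.38340144969527, 'fy': 461.38340144969527, 'cx': 322.7771448739336, 'cy': 238.06435415992405, 'xyz': array([368.37540259,  -3.51342263, 994.93889751]), 'orientation': array([[-0.00782188,  0.98820636, -0.15292815],
       [-0.99994015, -0.0088995 , -0.00636333],
       [-0.00764927,  0.15286922,  0.98821682]])}
side {'fx': 571.9600609129245, 'fy': 571.9600609129245, 'cx': 319.0748763086408, 'cy': 232.66508024187283, 'xyz': array([386.52391589, 788.60776032, 806.45909812]), 'orientation': array([[-0.98899815,  0.10517613, -0.1040223 ],
       [-0.14768847, -0.66204511,  0.73476826],
       [ 0.00841263,  0.74204734,  0.67029469]])}
{'time_s': 0.1, 'joint_positions': array([-1.20768118,  0.31165213,  0.01401194,  1.51294003, -0.00439522,
        1.31917542, -0.02718551]), 'qd': array([ 0.00014707, -0.00295982, -0.00140643, -0.0044979 ,  0.00147884,
        0.00123467,  0.00159778]), 'effort': array([ 9.15098426e-04, -3.80855513e+01,  1.46709555e-01, -2.31244004e+01,
        1.22586705e-02,  8.18177563e-03, -1.44703432e-05]), 'ee_pos': array([216.35370521, 504.93624067, 230.30870518]), 'orientation': array([[ 3.93780053e-01,  9.19204387e-01, -7.51372861e-04],
       [ 9.19202199e-01, -3.93780757e-01, -2.00834047e-03],
       [-2.14195155e-03,  1.00180831e-04, -9.99997701e-01]]), 'wrist_force': array([-0.26048423, -0.38578814,  0.85266017]), 'torque': array([ 0.00365895, -0.00833614,  0.00180873]), 'grip_width': 0.9990458903379961}
```

View pics/top0.png

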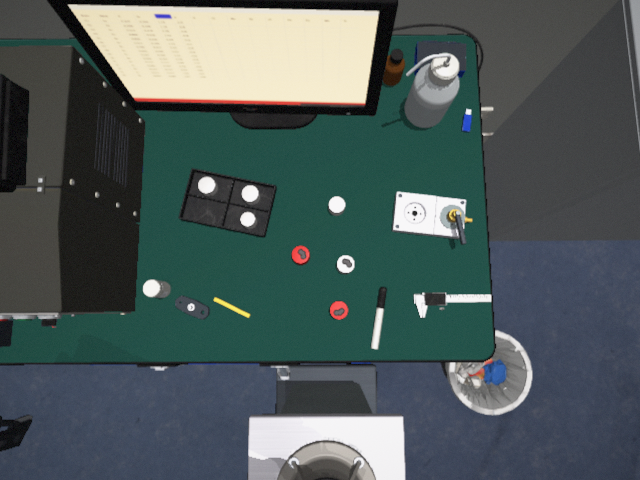

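View pics/side0.png

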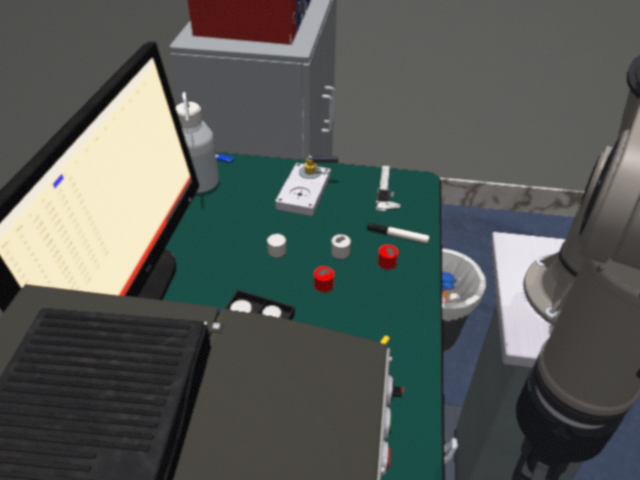

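Run:
```python
import cv2
t=cv2.imread("pics/top0.png");s=cv2.imread("pics/side0.png")
def c(i,x,y,w,h,k,n): cv2.imwrite(f"pics/{n}.png",cv2.resize(i[y:y+h,x:x+w],None,fx=k,fy=k,interpolation=cv2.INTER_CUBIC))
c(t,385,180,100,75,8,"t_chuck");c(t,310,190,100,90,6,"t_discs");c(t,175,160,106,80,7,"t_tray");c(s,260,140,160,120,5,"s_mid")
```

```text
(no output)
```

View pics/t_chuck.png

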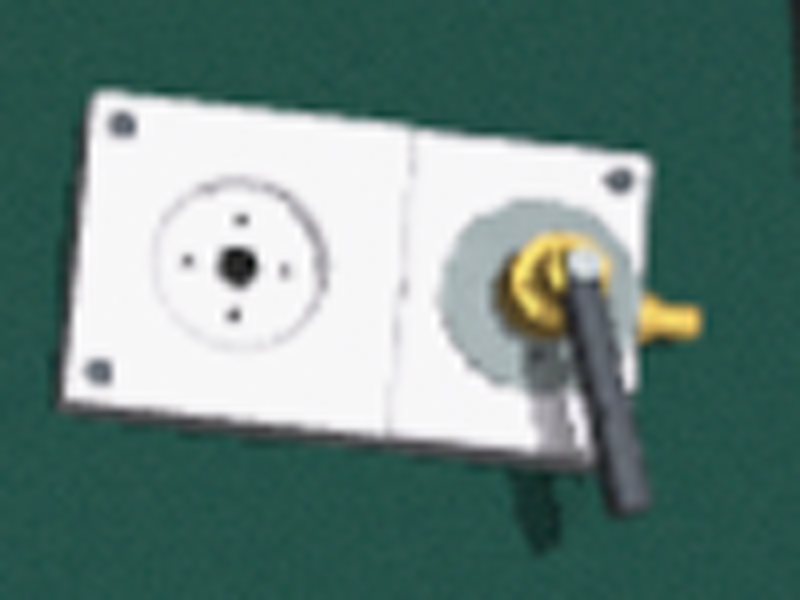

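View pics/t_discs.png

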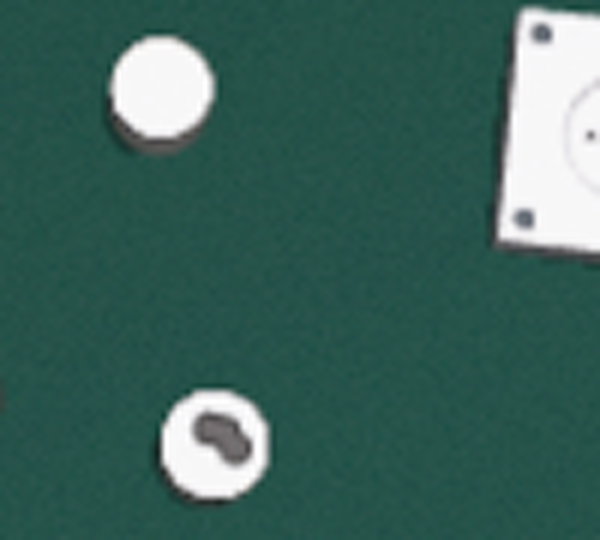

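View pics/t_tray.png

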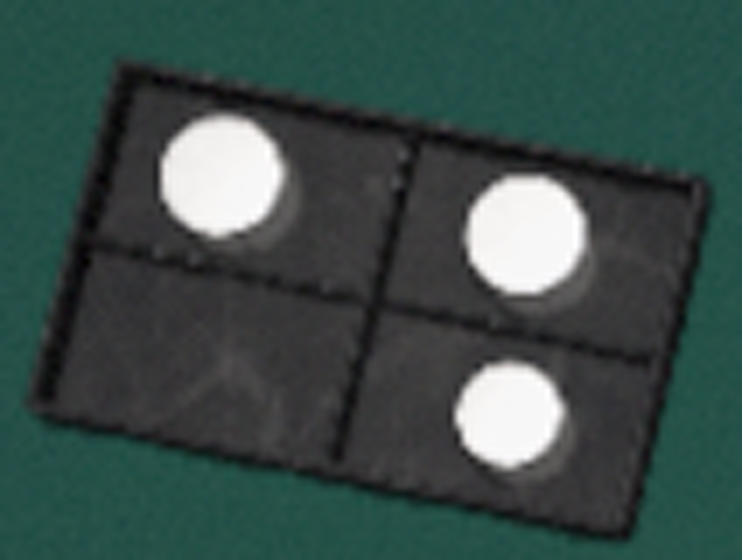

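View pics/s_mid.png

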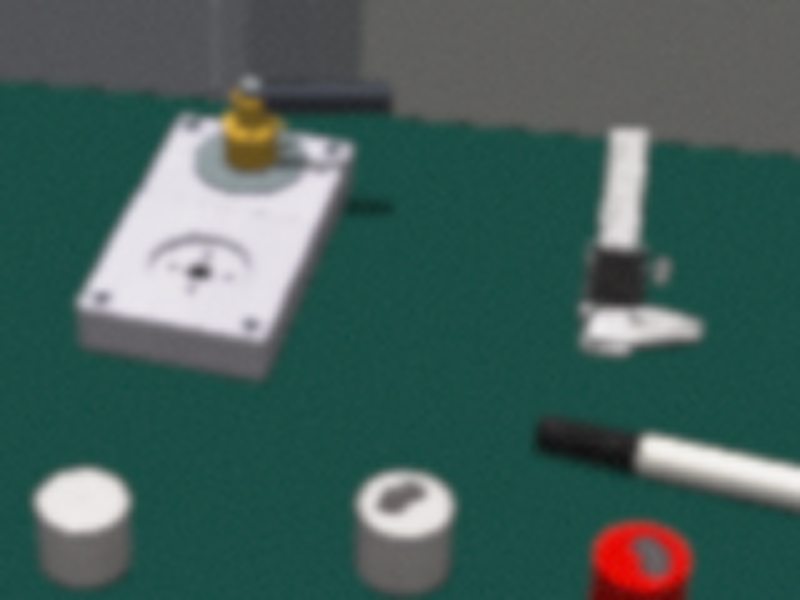

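```bash
cat > geo.py <<'E'
import numpy as np
C={"top":dict(f=461.38340144969527,c=(322.7771448739336,238.06435415992405),p=np.array([368.37540259,-3.51342263,994.93889751]),R=np.array([[-0.00782188,0.98820636,-0.15292815],[-0.99994015,-0.0088995,-0.00636333],[-0.00764927,0.15286922,0.98821682]])),
"side":dict(f=571.9600609129245,c=(319.0748763086408,232.66508024187283),p=np.array([386.52391589,788.60776032,806.45909812]),R=np.array([[-0.98899815,0.10517613,-0.1040223],[-0.14768847,-0.66204511,0.73476826],[0.00841263,0.74204734,0.67029469]]))}
def unproj(cam,u,v,z):
    c=C[cam];d=c["R"]@np.array([(u-c["c"][0])/c["f"],-(v-c["c"][1])/c["f"],-1.])
    return c["p"]+d*(z-c["p"][2])/d[2]
def crop(cam,x0,y0,k,u,v,z): return unproj(cam,x0+(u+.5)/k-.5,y0+(v+.5)/k-.5,z)
def proj(cam,P):
    c=C[cam];q=c["R"].T@(np.asarray(P,float)-c["p"]);return c["c"][0]+c["f"]*q[0]/-q[2],c["c"][1]-c["f"]*q[1]/-q[2]
E
python3 - <<'E'
from geo import *
np.set_printoptions(precision=1,suppress=True)
T=lambda u,v,z:crop("top",385,180,8,u,v,z)
for n,a in dict(port=(238,266,19),rim=(241,264,24),c0=(93,92,24),c1=(650,157,24),c3=(65,403,24),cap=(582,262,66),cap70=(582,262,72),tip=(630,495,59),tipmid=(585,290,66)).items(): print(n,T(*a))
D=lambda u,v,z:crop("top",310,190,6,u,v,z)
print("plain",D(163,88,32),"marked",D(215,444,33))
Y=lambda u,v,z:crop("top",175,160,7,u,v,z)
cs=[Y(*a,22) for a in((122,65),(708,183),(630,537),(35,405))]
print("tray",cs,np.mean(cs,0))
for a,b in((0,1),(1,2),(2,3),(3,0)): print(np.linalg.norm(cs[a]-cs[b]), np.degrees(np.arctan2(*(cs[b]-cs[a])[[1,0]])))
S=lambda u,v,z:crop("side",260,140,5,u,v,z)
for n,a in dict(port=(199,271,19),plain=(82,503,32),marked=(405,508,33),cap=(250,83,66),cap72=(250,83,72)).items(): print("side",n,S(*a))
E
```

```text
port [ 572.7 -195.    19. ]
rim [ 572.2 -194.8   24. ]
c0 [ 620.  -156.7   24. ]
c1 [ 600.5 -305.8   24. ]
c3 [ 534.8 -146.5   24. ]
cap [ 563.1 -273.8   66. ]
cap70 [ 561.8 -272.1   72. ]
tip [ 503.6 -284.9   59. ]
tipmid [ 555.8 -274.2   66. ]
plain [590.2 -27.7  32. ] marked [462.8 -44.2  33. ]
tray [array([674.8, 287.9,  22. ]), array([635. , 104.2,  22. ]), array([523.9, 127.1,  22. ]), array([566.7, 310.9,  22. ])] [600.1 207.5  22. ]
188.00133793383668 -102.23372097634206
113.44990600526087 168.3200813117706
188.6524640470134 76.8910206801
110.56382526985293 -11.991487030477172
side port [ 570.9 -195.    19. ]
side plain [588.  -24.8  32. ]
side marked [460.6 -40.9  33. ]
side cap [ 560.8 -275.4   66. ]
side cap72 [ 559.4 -266.8   72. ]
```

```bash
cat >> geo.py <<'E'
def down(deg):
    a=np.radians(deg);c,s=np.cos(a),np.sin(a);return np.array([[c,s,0],[s,-c,0],[0,0,-1.]])
E
python3 - <<'E'
from geo import *
np.set_printoptions(precision=2,suppress=True)
print(unproj("top",137,310,0),unproj("top",145,118,0),unproj("top",156,288,60))
print("R tray",[proj("top",(582.6,259.2,3))])
from bench import r
print([r.solve_ik(p,down(a)) for p,a in (((250,280,200),50),((589,-26,20),78),((583,259,23),78),((462,-42,20),83),((572,-195,40),-7))])
E
```

```text
[370.35 401.16   0.  ] [803.08 406.19   0.  ] [413.91 340.58  60.  ]
R tray [(np.float64(206.0149383232382), np.float64(211.81724053905057))]
[array([-1.04, -0.03,  0.15,  1.99,  0.  ,  1.18, -0.02]), array([-0.29,  0.62,  0.44,  1.67, -0.31,  0.93,  1.63]), array([-0.57,  0.67,  0.19,  1.51, -0.14,  0.98,  1.02]), array([-0.43,  0.43,  0.61,  2.02, -0.35,  0.79,  1.83]), array([-0.27,  0.75,  0.89,  1.62, -0.64,  1.09,  0.67])]
```

Run:
```python
from geo import *
np.set_printoptions(precision=2,suppress=True)
from bench import r
r.move_l((250,280,215),down(48),velocity=250)
q=r.observe();print(q["time_s"],q["ee_pos"],q["joint_positions"])
r.move_j([0.05,-0.0,0,2.0,0,1.15,0])
q=r.observe();print(q["time_s"],q["ee_pos"],q["joint_positions"])
r.movep((589,-26.3,130),down(78))
q=r.observe();print(q["time_s"],q["ee_pos"],q["joint_positions"])
import cv2
f=r.grab_frame("top");cv2.imwrite("pics/t1.png",f["pixels"][:,:,::-1])
```

```text
1.1667 [249.74 281.57 215.27] [-1.04 -0.04  0.15  1.96  0.01  1.22 -0.06]
2.4583 [375.97 -34.38 184.15] [ 0.05  0.   -0.    2.   -0.    1.15 -0.  ]
3.675 [588.71 -25.4  130.2 ] [ 0.08  0.47 -0.1   1.55  0.05  1.13  1.34]
```

View pics/t1.png

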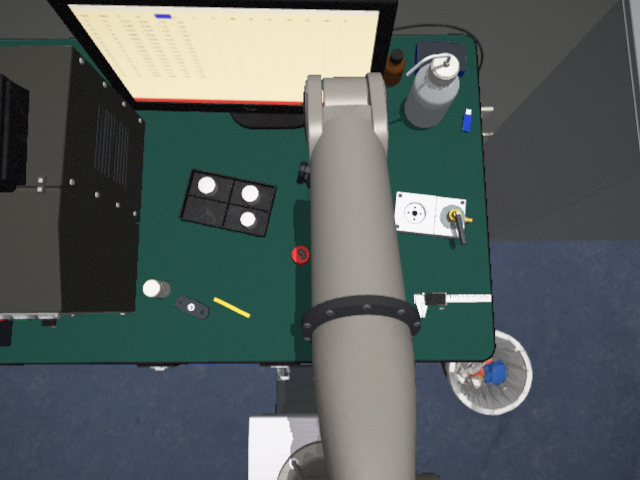

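Run:
```python
from geo import *
np.set_printoptions(precision=2,suppress=True)
from bench import r
def st(n):
    q=r.observe();print(n,round(q["time_s"],2),q["ee_pos"],q["wrist_force"],q["grip_width"])
g=r.move_l((589,-26.3,18),down(78),velocity=150,guard=10);st(g)
r.gripper_close(50);st("closed")
r.move_l((589,-26.3,90),velocity=150);st("up")
import cv2
f=r.grab_frame("side");cv2.imwrite("pics/s1.png",f["pixels"][:,:,::-1])
```

```text
False 4.62 [590.   -26.32  19.08] [ 0.4  -0.08  0.69] 0.9963286668681095
closed 5.15 [589.68 -26.53  18.96] [-0.73 -0.44  4.14] 0.4023828768850514
up 5.78 [587.71 -26.25  88.59] [-1.3  -0.34 -3.68] 0.400046146612909
```

View pics/s1.png

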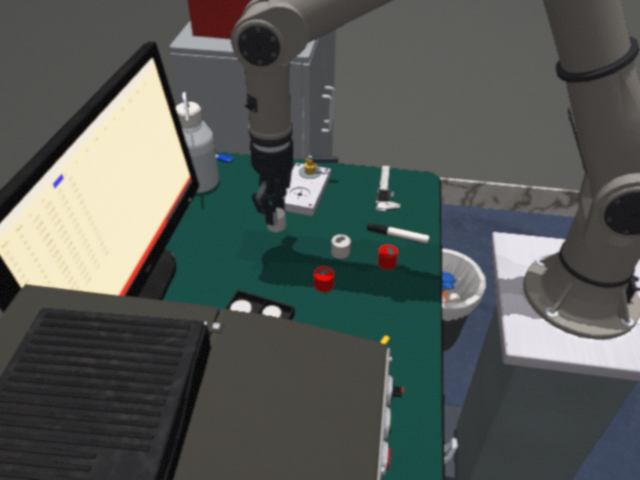

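Run:
```python
from geo import *
np.set_printoptions(precision=2,suppress=True)
from bench import r
def st(n):
    q=r.observe();print(n,round(q["time_s"],2),q["ee_pos"],q["wrist_force"],q["grip_width"],q["joint_positions"])
r.movep((582.6,259.2,95),down(78));st("over")
g=r.move_l((582.6,259.2,35),velocity=150,guard=15);st(g)
g=r.move_l((582.6,259.2,20),velocity=40,guard=8);st(g)
r.wait(.2);st("w")
```

```text
over 6.93 [583.63 255.58  94.42] [ 1.14  0.36 -2.27] 0.4002275853558909 [-0.35  0.59 -0.14  1.44  0.09  1.12  0.85]
False 7.48 [583.44 257.94  35.25] [ 0.86 -0.22 -3.73] 0.40019014338004 [-0.35  0.66 -0.14  1.49  0.1   1.    0.84]
True 7.88 [583.45 259.66  21.97] [-0.56  0.44  4.26] 0.3997242858565046 [-0.35  0.67 -0.14  1.5   0.1   0.98  0.84]
w 8.07 [583.48 259.6   21.96] [-0.03  0.58  5.44] 0.40248713247747775 [-0.35  0.67 -0.14  1.5   0.1   0.98  0.84]
```

```bash
python3 - <<'E'
from geo import *
np.set_printoptions(precision=2,suppress=True)
from bench import r
import cv2
def st(n):
    q=r.observe();print(n,round(q["time_s"],2),q["ee_pos"],q["wrist_force"],q["grip_width"],q["joint_positions"])
r.gripper_open();st("open")
r.move_l((583.4,259.6,100),velocity=150)
r.movep((461.7,-42.5,100),down(82.8));st("over m")
f=r.grab_frame("top");cv2.imwrite("pics/t2.png",f["pixels"][:,:,::-1])
E
python3 -c "
import cv2
t=cv2.imread('pics/t2.png')
cv2.imwrite('pics/t2c.png',cv2.resize(t[160:240,175:281],None,fx=7,fy=7,interpolation=cv2.INTER_CUBIC))"
```

```text
open 8.62 [581.66 258.58  19.62] [-0.44 -0.49 -0.22] 0.999959314230635 [-0.35  0.67 -0.14  1.5   0.1   0.98  0.84]
over m 10.54 [462.64 -41.06 100.04] [ 0.06 -0.02  0.2 ] 0.9947961246814786 [ 0.14  0.27 -0.11  1.92  0.03  0.95  1.47]
```

View pics/t2c.png

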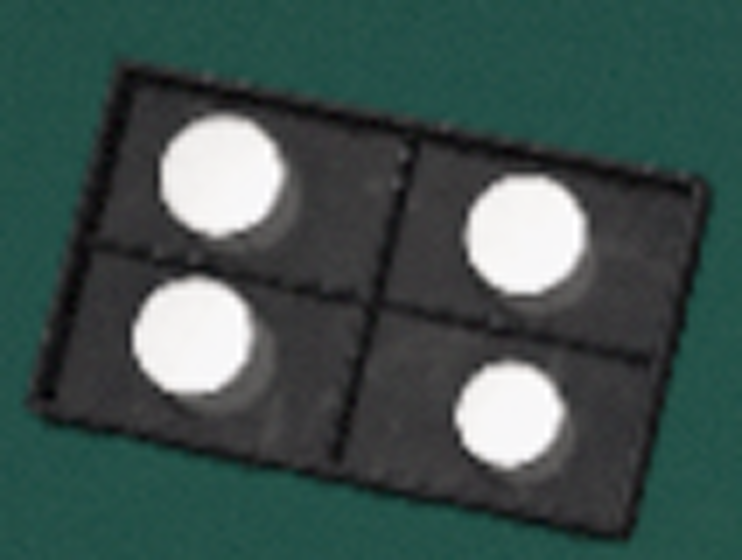

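Run:
```python
from geo import *
np.set_printoptions(precision=2,suppress=True)
P=crop("top",175,160,7,192,337,35);print(P)
a=np.radians(-12.2);R=np.array([[np.cos(a),-np.sin(a)],[np.sin(a),np.cos(a)]])
print(R.T@(P[:2]-[600.1,207.5])-[-28,46.85])
from bench import r
def st(n):
    q=r.observe();print(n,round(q["time_s"],2),q["ee_pos"],q["wrist_force"],q["grip_width"])
r.move_l((461.7,-42.5,18),velocity=180,guard=12);st("d")
r.gripper_close(20);r.wait(.3);st("c1")
r.gripper_open();
r.move_l((461.7,-42.5,48),velocity=180)
r.movep((461.7,-42.5,48),down(-7.2))
r.move_l((461.7,-42.5,18),velocity=100,guard=12);st("d2")
r.gripper_close(50);r.wait(.3);st("c2")
```

```text
[584.7  259.58  35.  ]
[1.94 0.79]
d 11.2 [462.56 -41.87  18.32] [ 0.1  -0.55  0.94] 0.9986546984939346
c1 12.0 [462.44 -42.75  18.97] [-1.37 -0.19  5.54] 0.4345190798157923
d2 14.59 [461.45 -42.6   17.8 ] [0.58 0.18 1.16] 0.9994734969109808
c2 15.4 [462.24 -42.51  18.78] [-2.25 -0.4   5.39] 0.4140078980558398
```

Run:
```python
from geo import *
np.set_printoptions(precision=2,suppress=True)
from bench import r
def st(n):
    q=r.observe();print(n,round(q["time_s"],2),q["ee_pos"],q["wrist_force"],q["torque"],q["grip_width"])
r.move_l((462,-42.6,90),velocity=150);st("up")
r.movep((571.8,-195,90),down(-7.2));st("over")
r.move_l((571.8,-195,54),velocity=120);r.wait(.3);st("near")
r.wait(.1);st("near")
import cv2
for n in("top","side"):
    f=r.grab_frame(n);cv2.imwrite(f"pics/{n}3.png",f["pixels"][:,:,::-1])
t=cv2.imread("pics/side3.png");cv2.imwrite("pics/side3c.png",cv2.resize(t[140:260,260:420],None,fx=5,fy=5,interpolation=cv2.INTER_CUBIC))
```

```text
up 16.03 [460.85 -42.46  88.99] [ 0.31 -0.18 -3.19] [ 0.01  0.04 -0.02] 0.41698043246168287
over 16.81 [ 570.57 -194.16   88.02] [ 0.65  0.83 -3.31] [ 0.06 -0.05  0.01] 0.4181655955028776
near 17.56 [ 572.41 -195.19   54.9 ] [ 0.27  0.45 -2.2 ] [0.01 0.   0.02] 0.4207642915287383
near 17.66 [ 572.13 -195.16   54.57] [ 0.07  0.4  -3.06] [0.01 0.02 0.01] 0.4150203264948065
```

View pics/side3c.png

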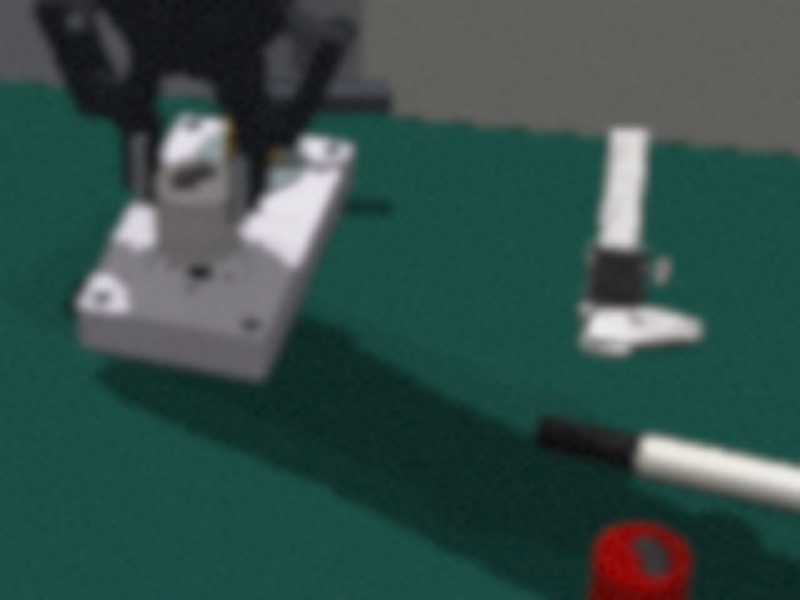

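Run:
```python
from geo import *
def pc(P):
    u,v=proj("side",P);return (round((u-260+.5)*5-.5,1),round((v-140+.5)*5-.5,1))
t=np.linspace(0,2*np.pi,73)
for z in(35.5,68.5):
    E=np.array([pc((572+19*np.cos(a),-195+19*np.sin(a),z)) for a in t])
    print(z,pc((572,-195,z)),E.min(0),E.max(0))
```

```text
35.5 (np.float64(195.9), np.float64(241.3)) [152.7 215.2] [239.1 268. ]
68.5 (np.float64(194.8), np.float64(180.7)) [150.8 154.7] [238.7 207.2]
```

Run:
```python
from geo import *
np.set_printoptions(precision=2,suppress=True)
from bench import r
def st(n):
    q=r.observe();print(n,round(q["time_s"],2),q["ee_pos"],q["wrist_force"],q["torque"],q["grip_width"])
g=r.move_l((571.6,-195,46),velocity=60,guard=8);st(g)
g=r.move_l((571.6,-195,35),velocity=25,guard=6);st(g)
r.wait(.2);st("w")
r.wait(.1);st("w")
```

```text
False 18.04 [ 570.76 -194.69   45.01] [-0.35 -0.19 -3.15] [ 0.03  0.05 -0.01] 0.4193634415506603
True 18.43 [ 571.95 -195.16   37.87] [0.62 0.79 4.55] [ 0.05 -0.03  0.  ] 0.41834169351712114
w 18.62 [ 571.96 -195.14   37.87] [0.46 0.1  4.87] [-0.01  0.02 -0.02] 0.4229791032704267
w 18.73 [ 571.95 -195.14   37.85] [-0.22  0.52  6.51] [0.01 0.02 0.02] 0.4195119041891053
```

Run:
```python
from geo import *
np.set_printoptions(precision=2,suppress=True)
from bench import r
def st(n):
    q=r.observe();print(n,round(q["time_s"],2),q["ee_pos"],q["wrist_force"],q["torque"],q["grip_width"])
r.gripper_open();r.wait(.3);st("open")
r.move_l((571.9,-195.1,120),velocity=150);st("up")
r.wait(.1)
r.movep((480,-170,150),down(-79.8));st("side")
q=r.observe();print(q["joint_positions"])
import cv2
for n in("top","side"):
    f=r.grab_frame(n);cv2.imwrite(f"pics/{n}4.png",f["pixels"][:,:,::-1])
t=cv2.imread("pics/side4.png");a=cv2.resize(t[140:260,260:420],None,fx=4,fy=4,interpolation=cv2.INTER_CUBIC)
t=cv2.imread("pics/top4.png");b=cv2.resize(t[180:255,385:485],None,fx=8,fy=8,interpolation=cv2.INTER_CUBIC)
cv2.imwrite("pics/s4c.png",a);cv2.imwrite("pics/t4c.png",b)
```

```text
open 19.57 [ 570.24 -194.44   36.1 ] [0.53 0.08 0.37] [-0.01 -0.01  0.01] 0.9949171080680352
up 20.27 [ 571.22 -194.72  119.17] [-0.09  0.93 -1.68] [ 0.03  0.   -0.03] 0.9982950933036132
side 21.48 [ 480.11 -169.85  149.64] [-0.33 -0.56 -0.38] [-0.01 -0.08  0.01] 0.9986273673335848
[-0.17  0.32  0.61  1.76 -0.2   1.12 -0.89]
```

View pics/s4c.png

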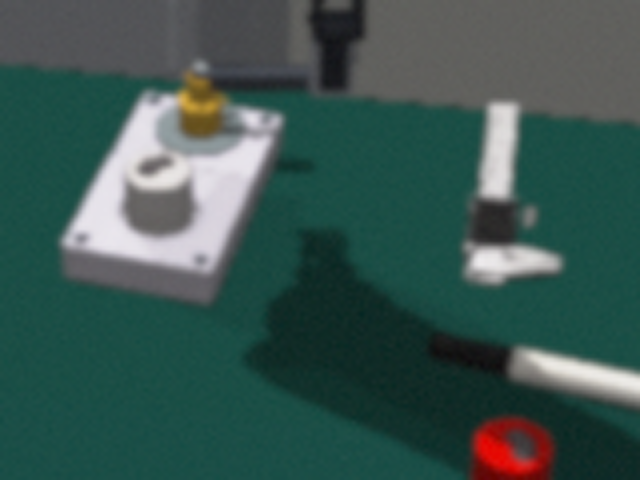

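View pics/t4c.png

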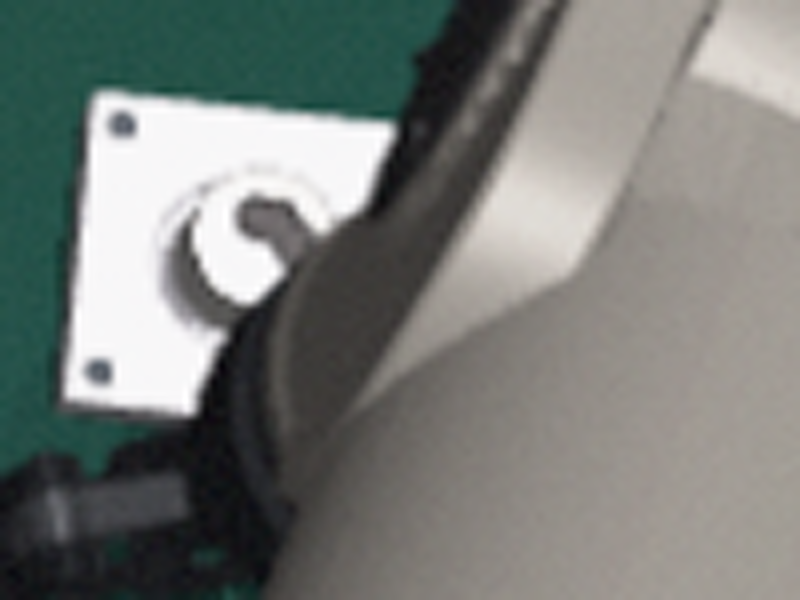

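Run:
```python
from geo import *
np.set_printoptions(precision=2,suppress=True)
from bench import r
ax=np.array([561.9,-274.5])
def pose(phi,z,rad=48):
    return np.r_[ax+rad*np.array([np.cos(np.radians(phi)),np.sin(np.radians(phi))]),z],down(phi-270)
def st(n):
    q=r.observe();print(n,round(q["time_s"],2),q["ee_pos"],q["wrist_force"],q["torque"],q["grip_width"])
for p in (190,204,218): print(r.solve_ik(*pose(p,40)))
r.movep(*pose(190.2,115));st("over")
print(r.move_l(*pose(190.2,40),velocity=120,guard=10));r.wait(.1);st("down")
r.gripper_close(20);r.wait(.2);st("closed")
import cv2
f=r.grab_frame("side");t=f["pixels"][:,:,::-1]
cv2.imwrite("pics/s5c.png",cv2.resize(t[100:220,260:420],None,fx=5,fy=5,interpolation=cv2.INTER_CUBIC))
```

```text
[ 0.07  0.61  0.58  1.66 -0.39  0.98 -0.61]
[ 0.11  0.62  0.55  1.64 -0.37  0.99 -0.37]
[ 0.16  0.63  0.5   1.61 -0.35  1.   -0.14]
over 22.13 [ 514.25 -283.96  114.13] [0.46 0.05 0.58] [0.05 0.04 0.04] 0.9993027349410616
False
down 23.01 [ 515.59 -283.5    41.26] [ 0.67 -1.4  -0.08] [-0.01 -0.03 -0.02] 0.998488461151965
closed 23.88 [ 514.39 -282.32   39.98] [-2.29  2.55  3.3 ] [0.52 0.34 0.08] 0.10989595148636243
```

View pics/s5c.png

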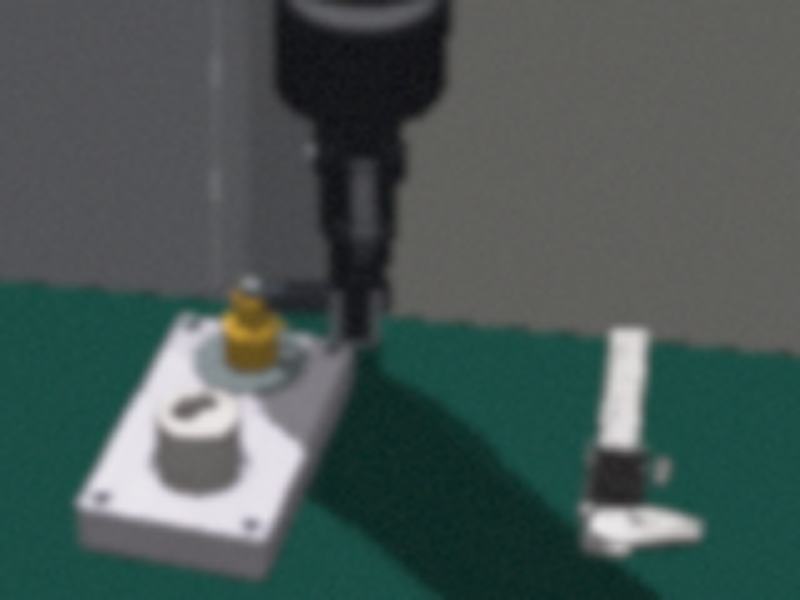

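Run:
```python
from geo import *
np.set_printoptions(precision=2,suppress=True)
from bench import r
ax=np.array([561.9,-274.5])
def pose(phi,z,rad=48):
    return np.r_[ax+rad*np.array([np.cos(np.radians(phi)),np.sin(np.radians(phi))]),z],down(phi-270)
def st(n):
    q=r.observe();print(n,round(q["time_s"],2),q["ee_pos"],q["wrist_force"],q["torque"],q["grip_width"])
for phi in (194.8,199.4,204,208.6,213.2,217.8):
    print(r.move_l(*pose(phi,40),velocity=30,guard=25))
    st(phi)
r.wait(.4);st("end")
r.gripper_open();r.wait(.2);st("open")
p,R=pose(217.8,40);p=r.observe()["ee_pos"];p[2]=130
r.move_l(p,velocity=150)
r.movep((420,-60,220),down(-26))
st("away")
import cv2
for n in("top","side"):
    f=r.grab_frame(n);cv2.imwrite(f"pics/{n}6.png",f["pixels"][:,:,::-1])
```

```text
False
194.8 24.21 [ 515.33 -286.24   39.99] [-1.93  3.48  4.19] [0.63 0.43 0.22] 0.11554920302319076
False
199.4 24.48 [ 516.46 -289.9    39.95] [-1.42  3.81  3.98] [0.75 0.46 0.21] 0.11342023804967233
False
204 24.76 [ 517.95 -293.46   39.95] [-2.37  4.07  5.02] [0.75 0.44 0.24] 0.10726964583867317
False
208.6 25.03 [ 519.73 -296.93   39.96] [-2.81  4.13  4.43] [0.85 0.46 0.29] 0.11179716140461614
False
213.2 25.31 [ 521.71 -300.22   39.96] [-2.23  4.74  4.66] [0.92 0.48 0.31] 0.11193078240833677
False
217.8 25.58 [ 523.98 -303.27   39.93] [-2.06  4.5   4.6 ] [1.01 0.47 0.36] 0.11412228907764684
end 25.98 [ 523.96 -303.28   39.97] [-3.53  4.26  5.37] [0.92 0.44 0.28] 0.11270173360366334
open 26.9 [ 523.99 -303.9    40.  ] [-0.3  -0.22  0.36] [0.06 0.   0.01] 1.0039133285567015
away 28.73 [420.32 -61.21 219.67] [ 0.37  0.22 -0.97] [-0.02 -0.   -0.03] 0.9971873235743138
```

View pics/top6.png

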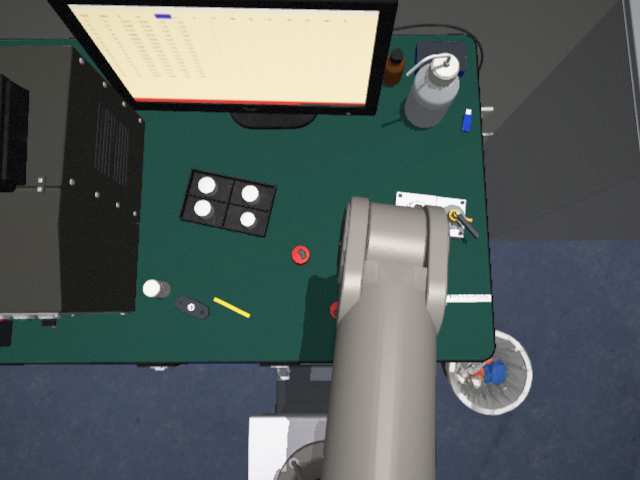

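Move the arm to an unobstructed spot for a final measurement.

Run:
```python
from bench import r
import cv2
q=r.observe()["joint_positions"].copy();q[0]-=0.5
r.move_j(q);print(r.observe()["ee_pos"],r.observe()["time_s"])
for n in("top","side"):
    f=r.grab_frame(n);cv2.imwrite(f"pics/{n}7.png",f["pixels"][:,:,::-1])
t=cv2.imread("pics/top7.png");cv2.imwrite("pics/t7c.png",cv2.resize(t[180:255,385:485],None,fx=8,fy=8,interpolation=cv2.INTER_CUBIC))
t=cv2.imread("pics/side7.png");cv2.imwrite("pics/s7c.png",cv2.resize(t[140:260,260:420],None,fx=5,fy=5,interpolation=cv2.INTER_CUBIC))
```

```text
[399.17660265 145.67589003 219.35344545] 29.675
```

View pics/t7c.png

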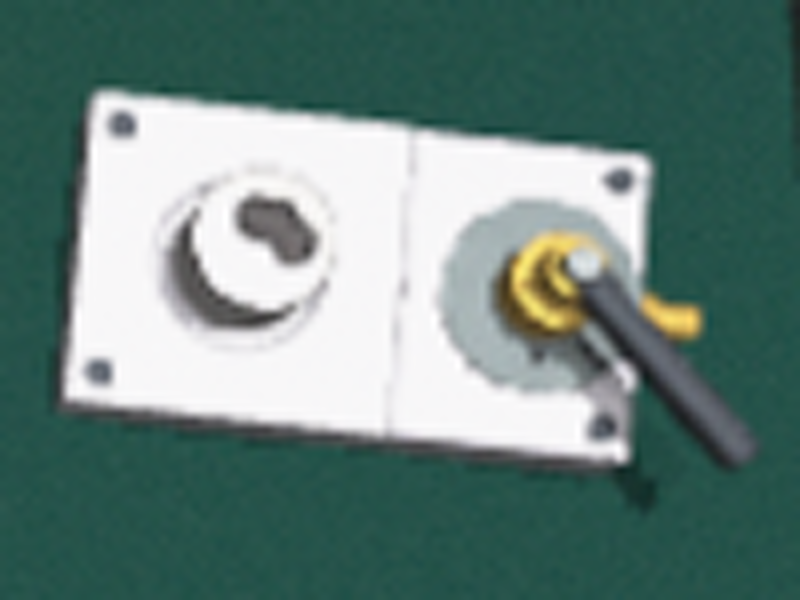

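View pics/s7c.png

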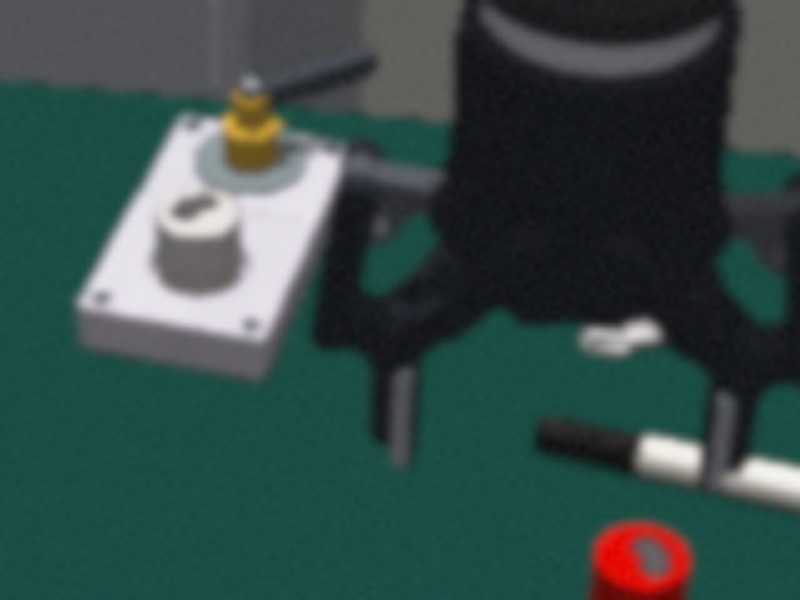

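Run:
```python
from geo import *
T=lambda u,v,z:crop("top",385,180,8,u,v,z)
a,b=T(585,263,66),T(740,452,66);d=b-a
phi=np.degrees(np.arctan2(d[1],d[0]))%360
c=[T(*p,24) for p in((93,92),(650,157),(632,464),(65,403))]
e=[np.degrees(np.arctan2(*(c[0]-c[1])[[0,1]])),np.degrees(np.arctan2(*(c[3]-c[2])[[0,1]])),np.degrees(np.arctan2(-(c[0]-c[3])[1],(c[0]-c[3])[0])),np.degrees(np.arctan2(-(c[1]-c[2])[1],(c[1]-c[2])[0]))]
print(a,b,phi,"block",e,"valve",np.radians(phi-180+np.mean(e)))
print("disc",T(262,246,52),"pocket",T(238,266,19))
```

```text
[ 562.80674022 -274.55962759   66.        ] [ 513.42383592 -311.29773983   66.        ] 216.64717975645587 block [np.float64(7.430273865969622), np.float64(6.775553443593257), np.float64(6.826435590431407), np.float64(6.405435168108093)] valve 0.7593334909344871
disc [ 571.04828173 -194.92573647   52.        ] pocket [ 572.70041224 -194.95362908   19.        ]
```

Valve is about 0.76 rad, and the marked disc is within about 2 mm of the recess centre. All of this is within tolerance and the arm is clear, so I'm handing in.

Run:
```python
from bench import r
o=r.observe();print(o["time_s"],o["wrist_force"])
r.job_done()
```

```text
29.775 [ 0.14076267 -0.2584276   0.40934161]
the job is handed in; nothing more can be done
```

I sorted both discs, turned the lever cock to half open, let go of everything and handed the job in at 29.8 s. The hand-in gives no verdict, so these are my own last checks from the top camera and the robot state:

- **Unmarked disc:** it stands upright in the tray's empty bay, about 2 mm (x) and 1 mm (y) from the bay centre. On lowering, contact came at the height expected for the bay floor.
- **Marked disc:** it stands in the chuck's recess, about 1.7 mm from the centre. It stopped at the height expected for the recess floor, not the rim.
- **Lever cock:** it measures about 0.76 rad, against 0.785 ± 0.14. It started at about 0.3 rad, so it was not fully shut.
- **Stored discs:** the three in the tray showed no shift in the pictures.
- **Robot:** the arm was clear of everything at hand-in, with wrist force near zero.

No check failed. The two cameras disagreed by up to about 4 mm on the loose discs, so I used the average. Squeezing the marked disc with the gripper from two directions agreed with that average to within 1 mm.

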